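# Turn a container lid over against the upstand

## Task

A washed green container lid lies upside down, its white seal side up, in front of the low stainless-steel upstand on the counter. Push it against the upstand until it tips up and stands on its edge leaning there, then push its top back over from behind so that it falls over and lies flat on the counter in front of the upstand, green side up. Only push it: do not take it between the fingers or lift it off the counter, and leave everything else where it stands.

Things in the scene. Friction and masses are not known exactly. Their poses are not given: they have to be found in the camera images.
- lid: rigid green container lid, 90 mm (its x) x 120 mm (y) x 12 mm thick (z), about 80 g, white panel on the seal side. Origin at the centre of the green face; z points out of the white side: up at the start, down when done. It starts flat on the counter, its centre 155 to 200 mm before the upstand, its x axis pointing at it within 0.25 rad. Friction on the counter about 0.6.
- lid_center (a point): centre of the lid, half-way through its thickness
- lid_near (a point): middle (half-way through the thickness) of the lid's 120 mm edge that is away from the upstand at the start; the edge to push, and the one that stays down on the counter when the lid stands up
- lid_far (a point): middle (half-way through the thickness) of the lid's opposite 120 mm edge, towards the upstand at the start; this edge rides up the upstand and becomes the top, about 80 mm high, some 30 mm above the upstand's top edge
- upstand: fixed upstand of slippery polished sheet steel, 220 mm long (its y). Origin on the counter at mid-length; x level, pointing away from the lid: push the lid along +x. Its face starts on the counter at x = -17 mm, slopes up at 60 degrees to x = 0, z = 30 mm, then rises at 80 degrees to a rolled top edge at z = 55 mm. Behind it a 3 mm foot flange to x = 32 mm, then open counter to x = 80 mm.
- upstand_lip (a point): top of the upstand's rolled edge at mid-length, 55 mm above the counter, 6.9 mm along x from the upstand's origin. With its lower edge pushed up to the foot of the slope, the lid leans on this edge at about 65 degrees and stays there when left alone
- dip_pot: white ceramic dip pot, 66 mm across, 42 mm high, behind the upstand (bystander; origin at its underside)
- shaker: steel salt shaker, 42 mm across, 70 mm high, near the upstand's far end (bystander; origin at its underside)
- mustard: yellow squeeze bottle, 60 mm across, 185 mm high, beyond the work to the left or to the right (bystander; origin at its underside)
- ketchup: red squeeze bottle, 60 mm across, 185 mm high, beyond the work to the left or to the right (bystander; origin at its underside)
- tub: clear open plastic tub, 140 x 180 mm, 75 mm high, to the left (bystander; origin at its underside)
- spatula: spatula with a black handle, lying flat, to the right (bystander; origin at its underside)
- chopper: blue hand chopper, foot 76 mm across, 80 mm high, to the left near the robot (bystander; origin at its underside)
Not all that is in view belongs to the job. Leave any blue, brown or orange look-alike of the lid alone.

How it is judged:
By the outcome, as a careful person would: the job done as asked, in the order asked, and still so for the second after the job is handed in, with the robot touching nothing.
It also fails if it takes over 53 s, if anything falls off the work surface, if the arm or the gripper's body presses on something with over 40 N, if the wrist force passes 120 N, or if a joint passes its speed limit or range.

## Robot

A 7-joint arm with a two-finger parallel gripper is mounted at the origin on the work surface. World frame = base frame: x ahead of the robot, y to its left, z up, the work surface at z = 0. Lengths are in m, angles in rad, forces in N, time in s.
With the tool pointing down it reaches from about 0.4 to 0.85 m from the base axis. Payload 10.4 kg.
Tool frame: the origin (TCP) lies on the centre line of the jaws, within the pads' length; the fingertips stand r.tip_extent ahead of it and the grasp point (between the pads) lies 3 mm ahead of it (r.tip_extent is the distance from the TCP to the fingertips, in m); z points along the fingers, y is the direction in which the jaws open and shut (so a half turn about z gives the same grasp; the last joint's range is limited). The gripper opens to 87 mm and grips with 3 to 60 N. Pads are 19 mm wide; open, the fingers measure 117 mm over their backs; the gripper's body (75 mm by 190 mm) begins 51 mm behind the grasp point.
Start: joints at [1.253, 0.332, -0.065, 1.46, 0.022, 1.35, -0.088], TCP at [0.182, -0.598, 0.245] pointing down, gripper open.
Joint ranges: [-2.6, 2.6], [-0.5, 2.12], [-1.47, 1.34], [0.16, 2.42], [-1.27, 4.41], [0.06, 2.06], [-2.6, 2.6]. Speed limits (rad/s): [2.22, 2.22, 2.79, 2.79, 3.14, 3.14, 3.14].

## Interface

Orientations are given as a unit quaternion [x, y, z, w].
In Python, from bench import r gives the robot as it stands. The module is installed in compiled form; this text tells all that it offers.
- The arm moves only by the shell command python3 -m jog 'ROWS' [FORCE]. ROWS is JSON, a list of rows, each a list of 5 numbers: the shift along the tool's x, y, z in cm, then the turn about the tool's z in rad, then the closure, from 0 (fully open) to 1 (shut). A call has exactly 10 rows; each row shifts and turns the pose as measured when the row begins, along the tool's axes as they then stand; what a row does not reach is not made up. A row lasts 1/10 s, in which the tool goes at most 50 mm and 8.59 degrees, less where a joint would pass 70% of its speed; a pose out of reach is approached as far as the arm can. A call with a gripper value outside its range is refused whole. The fingers move at their own pace and stop on an object; FORCE is the grip in N (left out, the last holds). Time passes only in rows, so rows that do not move let the fingers close, or fill a call up. It gives the time, the measured TCP pose, the force and the opening at its end, in the units of the state.
- r.read_state(): the state, without advancing time (a new reading comes with each control period).
- r.camera(name): name is "side" or "top"; returns a dict with "pixels" (480x640x3 uint8, red, green, blue), "fx", "fy", "cx", "cy" (pixels), "camera_from_world" (4x4, takes a point from world to camera coordinates). Camera axes: x right, y up, looking along -z (the intrinsics and any distortion apply to the point x, -y, -z); pixel columns grow to the right and rows downward; lengths in m; the calibration is good to about 2 mm. A picture is of the moment at which its call begins. There is no depth.
- r.close_job(): hands the job in, once; it reports no verdict.
The state is a dict: "time": time; "joint_positions": joint angles; "joint_vel": joint speeds; "joint_torque": joint torques, N m; "ee_pos": TCP position; "eef_rot": TCP orientation; "ft_force": force on the tool from outside, world axes, zero at the start; "torque": the same for the moment, N m; "width": finger opening in m.
Only numpy, scipy, OpenCV 4.12 (cv2) and the standard library are available. Lean on these libraries where they do the work, as an engineer would, in place of code of your own. Each camera call takes 0.05 s, during which the arm holds its last target. There are 200 camera calls.

## Working session

There is one attempt and no reset: what is moved stays moved. The work goes in short steps, Python scripts to look and compute and a shell command to move; the robot and the scene stay as the last step left them, time stands still between calls to the robot, and variables do not carry over. Pictures are saved under pics/ and viewed, about 8 in all and at most 12, crops included, and the job is handed in when it is done.

```bash
mkdir -p pics; cat > h.py <<'E'
import numpy as np, cv2
from bench import r
def cam(n):
    c=r.camera(n); return c
def ray(c,u,v,z):
    T=np.array(c["camera_from_world"]); R=T[:3,:3]; o=-R.T@T[:3,3]
    d=R.T@np.array([(u-c["cx"])/c["fx"],-(v-c["cy"])/c["fy"],-1.])
    return o+d*(z-o[2])/d[2]
def proj(c,p):
    q=np.array(c["camera_from_world"])@np.append(p,1); return c["cx"]+c["fx"]*q[0]/-q[2], c["cy"]-c["fy"]*q[1]/-q[2]
def save(c,n): cv2.imwrite(f"pics/{n}.png",c["pixels"][:,:,::-1])
E
python3 - <<'E'
from h import *
c=cam("top");d=cam("side");save(c,"t0");save(d,"s0")
for k in (c,d): print({a:b for a,b in k.items() if a!="pixels"})
print(r.read_state(),r.tip_extent)
E
```

```text
{'fx': 525.7082904616458, 'fy': 525.7082904616458, 'cx': 326.7280152037568, 'cy': 236.65345939594636, 'camera_from_world': array([[ 0.02536694, -0.99966814, -0.00448613, -0.01082456],
       [ 0.99804797,  0.02506914,  0.0571996 , -0.51367734],
       [-0.05706816, -0.00592835,  0.99835268, -1.27951147],
       [ 0.        ,  0.        ,  0.        ,  1.        ]])}
{'fx': 525.3019161225601, 'fy': 525.3019161225601, 'cx': 327.2579957237542, 'cy': 248.23475606586058, 'camera_from_world': array([[-0.7684912 , -0.63958707,  0.01869924,  0.39911153],
       [ 0.33873869, -0.38186854,  0.85990262, -0.24515576],
       [-0.54284194,  0.66716175,  0.5101155 , -0.93756438],
       [ 0.        ,  0.        ,  0.        ,  1.        ]])}
{'time': 0.1, 'joint_positions': array([ 1.25338699,  0.33280164, -0.06472118,  1.4608564 ,  0.02160309,
        1.34994498, -0.08850193]), 'joint_vel': array([-0.00074281, -0.00201733, -0.00016451, -0.00031244,  0.00074859,
        0.00124084, -0.00090118]), 'joint_torque': array([ 1.15397797e-03, -6.24546719e+01,  2.45661533e-02, -3.90720141e+01,
       -6.14500511e-02,  3.65325075e-02,  9.00165378e-05]), 'ee_pos': array([ 0.18150891, -0.59771394,  0.24383839]), 'eef_rot': array([ 9.89152588e-01,  1.46890185e-01, -1.24975277e-04, -6.45328291e-04]), 'ft_force': array([ 0.47095067, -0.7398538 , -0.38576666]), 'torque': array([-0.02795551, -0.01394205,  0.0408494 ]), 'width': 0.08705912146504573} 0.022
```

View pics/t0.png

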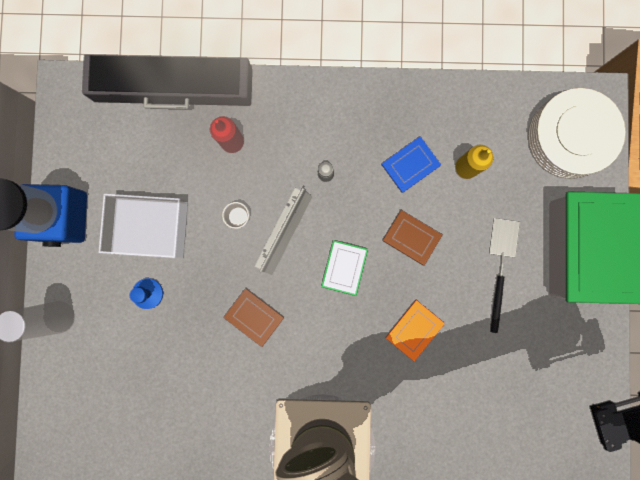

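View pics/s0.png

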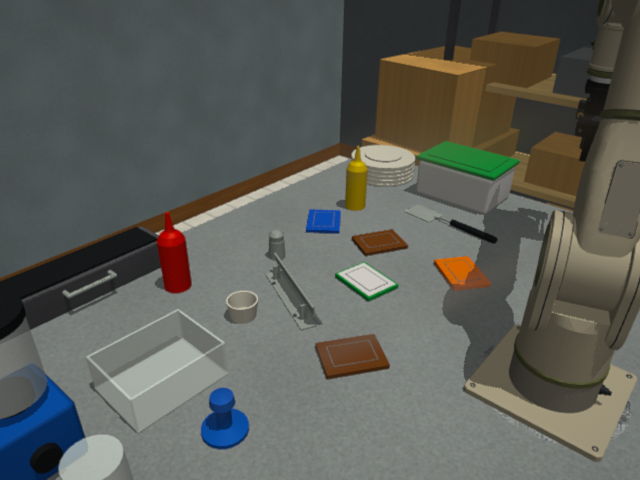

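The lid candidates in the top view are white with a green rim (345,267), blue (411,164), brown (412,237), brown (254,317), orange (415,330), and the big green box cover (603,247). I choose (345,267), because it alone has the white panel and green rim. The upstand runs from (302,188) to (260,270), and the lid has to be pushed to the image's left and slightly up.

```bash
cat >> h.py <<'E'
def lidmask(c,x0=0,x1=520):
    h=cv2.cvtColor(c["pixels"],cv2.COLOR_RGB2HSV)
    m=cv2.inRange(h,(50,90,40),(80,255,255)); m[:,:x0]=0; m[:,x1:]=0; return m
E
python3 - <<'E'
from h import *
c=cam("top")
m=lidmask(c); cs,_=cv2.findContours(m,cv2.RETR_EXTERNAL,cv2.CHAIN_APPROX_NONE)
k=max(cs,key=cv2.contourArea); b=cv2.boxPoints(cv2.minAreaRect(k)); print(b)
P=np.array([ray(c,*p,.012)[:2] for p in b]);print(P,P.mean(0),np.linalg.norm(P-np.roll(P,1,0),axis=1))
g=c["pixels"][150:310,210:390]; cv2.imwrite("pics/c0.png",cv2.resize(g,None,fx=4.4,fy=3.7*1.0,interpolation=cv2.INTER_CUBIC)[:,:,::-1])
E
```

```text
[[320.82358 286.70593]
 [332.5883  239.64711]
 [367.64713 248.4118 ]
 [355.88242 295.47064]]
[[ 0.39060335  0.01352194]
 [ 0.50691091 -0.01247503]
 [ 0.48747299 -0.09932488]
 [ 0.37140747 -0.07292651]] [ 0.43909868 -0.04280112] [0.08855403 0.11917756 0.08899848 0.11902974]
```

View pics/c0.png

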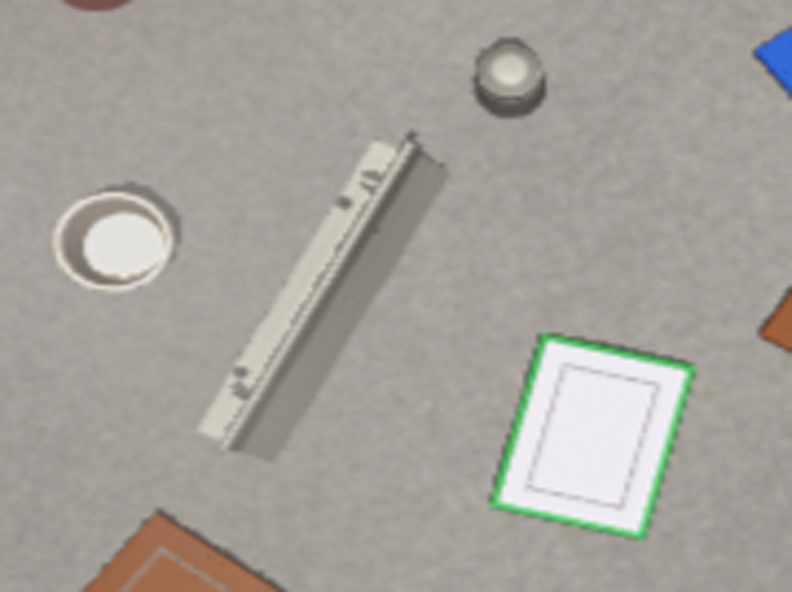

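The crop shows the white-faced, green-rimmed lid (corners (543,335), (693,367), (643,537), (493,505)), so the choice is right. The upstand lip runs from about (411,137) to (230,449) in the crop, with the foot flange on its left side. I'll turn these into a frame next.

```bash
cat >> h.py <<'E'
def loc(p): # world -> upstand frame
    return np.array([(p[:2]-O)@X,(p[:2]-O)@Y])
E
python3 - <<'E'
from h import *
c=cam("top");d=cam("side")
A=ray(c,303.4,187,.055);B=ray(c,262.3,271.4,.055);print(A,B,np.linalg.norm(A-B),proj(d,A),proj(d,B))
y=(A-B)[:2];y/=np.linalg.norm(y);X=np.array([-y[1],y[0]]);Y=y;X=X if X[1]>0 else -X
Y=np.array([-X[1],X[0]])
O=(A+B)[:2]/2-.0069*X
L=np.array([[.3906,.0135],[.5069,-.0125],[.4875,-.0993],[.3714,-.0729]])
print("O",O.tolist(),"X",X.tolist(),"ang",np.arctan2(X[1],X[0]),"lid",[(((p-O)@X),((p-O)@Y)) for p in [*L,L.mean(0)]])
v=(L[0]-L[3]);print("lid ang",np.arctan2(v[1],v[0]))
for n,u,v in(("ketch",222,130),("shaker",325,169),("pot",236,214)):
  z={"ketch":.15,"shaker":.07,"pot":.042}[n];p=ray(c,u,v,z)[:2];print(n,p,(p-O)@X,(p-O)@Y)
R=r.read_state();from scipy.spatial.transform import Rotation as Q
print(Q.from_quat(R["eef_rot"]).as_matrix())
open("h.py","a").write(f"X=np.array({X.tolist()});Y=np.array({Y.tolist()});O=np.array({O.tolist()})\n")
E
```

```text
[0.62932463 0.06086368 0.055     ] [0.42492478 0.15292224 0.055     ] 0.22417421401803794 (np.float64(274.13526074389404), np.float64(251.67439362800272)) (np.float64(315.00372405223055), np.float64(305.0678110796581))
O [0.5242911765983473, 0.10060160483982067] X [0.4106563246150959, 0.9117902078074874] ang 1.1476225614223046 lid [(np.float64(-0.13431951759261077), np.float64(0.08612948078103741)), (np.float64(-0.11026673244286979), np.float64(-0.03058878482696587)), (np.float64(-0.1973768551780926), np.float64(-0.04854502377209091)), (np.float64(-0.22098279297978754), np.float64(0.06815514632419686)), (np.float64(-0.16573647454834017), np.float64(0.018787704626544388))]
lid ang 1.3521273809209546
ketch [0.73853699 0.24106065] 0.21605058347802253 -0.13766684347412972
shaker [0.67133825 0.00999673] -0.02222683088385216 -0.1712835459903677
pot [0.56155631 0.2226491 ] 0.1265848770643919 0.016141593108629747
[[ 9.56846507e-01  2.90593762e-01 -1.63404524e-04]
 [ 2.90593808e-01 -9.56846320e-01  5.98222767e-04]
 [ 1.74867872e-05 -6.19891708e-04 -9.99999808e-01]]
```

```bash
python3 -m jog '[[3,-3.3,0,0,0.3],[3,-3.3,0,0,0.3],[3,-3.3,0,0,0.3],[3,-3.3,0,0,0.3],[3,-3.3,0,0,0.3],[3,-3.3,0,0,0.3],[3,-3.3,0,0,0.3],[3,-3.3,0,0,0.3],[3,-3.3,0,0,0.3],[3,-3.3,0,0,0.3]]'
python3 -m jog '[[0,0,0,-0.15,0.3],[0,0,0,-0.15,0.3],[0,0,0,-0.15,0.3],[0,0,0,-0.15,0.3],[0,0,0,-0.15,0.3],[0,0,0,-0.10,0.3],[0,0,0,0,0.3],[0,0,0,0,0.3],[0,0,0,0,0.3],[0,0,0,0,0.3]]'
cat >> h.py <<'E'
from scipy.spatial.transform import Rotation as Q
def status():
    s=r.read_state(); M=Q.from_quat(s["eef_rot"]).as_matrix(); p=s["ee_pos"]
    print("t",round(s["time"],2),"pos",p.round(4),"loc",loc(p).round(4),"tip z",round(p[2]-r.tip_extent,4),"yaw err (a-X)",round(np.arctan2(M[1,0],M[0,0])-1.1476,3),"tilt",M[:2,2].round(3),"F",s["ft_force"].round(1),"w",round(s["width"],3))
    print("q",s["joint_positions"].round(2)); return s,M
def go(x,y,z):
    s,M=status(); t=np.append(O+X*x+Y*y,z+r.tip_extent); print("tool shift cm",(M.T@(t-s["ee_pos"])*100).round(2))
E
python3 -c "
from h import *
go(-.26,.015,.06)"
```

```text
time: 1.25
ee_pos: [0.3756, -0.1848, 0.2419]
eef_rot: [0.99, 0.142, -0.001, 0.001]
ft_force: [0.3, -0.3, -0.1]
width: 0.0613
time: 2.25
ee_pos: [0.3783, -0.1771, 0.2427]
eef_rot: [0.841, 0.54, -0.001, 0.001]
ft_force: [-0.0, -0.6, -0.6]
width: 0.0607
t 2.25 pos [ 0.3783 -0.1771  0.2427] loc [-0.3132  0.019 ] tip z 0.2207 yaw err (a-X) -0.006 tilt [-0.001 -0.004] F [-0.  -0.6 -0.6] w 0.061
q [ 0.79 -0.11 -0.43  1.95 -0.05  1.3  -0.05]
tool shift cm [ 5.38  0.36 16.05]
```

```bash
python3 -m jog '[[0.7,0,2.4,0,0.3],[0.7,0,2.4,0,0.3],[0.7,0,2.4,0,0.3],[0.7,0,2.4,0,0.3],[0.7,0,2.4,0,0.3],[0.7,0,2.4,0,0.3],[0.7,0,2.4,0,0.3],[0.7,0,2.4,0,0.3],[0.2,0,0,0,0.3],[0,0,0,0,0.3]]'
python3 -c "
from h import *
go(-.25,.015,.004)
c=cam('top');save(c,'t1')"
```

```text
time: 3.25
ee_pos: [0.4051, -0.1249, 0.0457]
eef_rot: [0.845, 0.534, 0.0, 0.003]
ft_force: [0.9, -0.2, 0.5]
width: 0.0608
t 3.25 pos [ 0.4051 -0.1249  0.0457] loc [-0.2545  0.0161] tip z 0.0237 yaw err (a-X) -0.021 tilt [ 0.004 -0.005] F [ 0.9 -0.2  0.5] w 0.061
q [ 0.69  0.16 -0.52  2.15  0.11  0.85 -0.35]
tool shift cm [0.46 0.09 1.97]
```

View pics/t1.png

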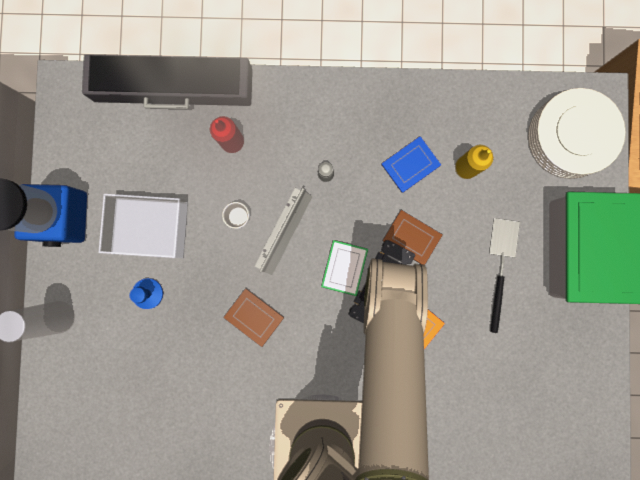

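Top view: the gripper stands just right of the lid's near edge ((390,285)), clear of the lid at (345,267). I'll lower it and push along +x.

```bash
python3 -m jog '[[0,0,1,-0.02,0.3],[0,0,0.9,0,0.3],[0,0,0,0,0.3],[1,0,0,0,0.3],[1,0,0,0,0.3],[1,0,0,0,0.3],[1,0,0,0,0.3],[1,0,0,0,0.3],[1,0,0,0,0.3],[0,0,0,0,0.3]]'
cat >> h.py <<'E'
def lid(c,z=.012,x0=0,x1=520):
    m=lidmask(c,x0,x1); m[:110]=0; cs,_=cv2.findContours(m,cv2.RETR_EXTERNAL,cv2.CHAIN_APPROX_NONE)
    k=max(cs,key=cv2.contourArea); b=cv2.boxPoints(cv2.minAreaRect(k))
    P=np.array([loc(ray(c,*p,z)) for p in b]); print("lid corners local\n",P.round(4),"mean",P.mean(0).round(4), "px",b.mean(0).round(0))
E
python3 -c "
from h import *
go(-.25,.015,.004)
lid(cam('top'))"
```

```text
time: 4.3
ee_pos: [0.4343, -0.0664, 0.0285]
eef_rot: [0.84, 0.543, 0.002, 0.006]
ft_force: [-0.6, -0.7, 0.6]
width: 0.0609
t 4.3 pos [ 0.4343 -0.0664  0.0285] loc [-0.1892  0.0135] tip z 0.0065 yaw err (a-X) -0.0 tilt [ 0.009 -0.008] F [-0.6 -0.7  0.6] w 0.061
q [ 0.57  0.23 -0.56  2.13  0.18  0.81 -0.52]
tool shift cm [-6.08 -0.15  0.27]
lid corners local
 [[-0.0868  0.069 ]
 [-0.0874 -0.0503]
 [-0.1515 -0.0499]
 [-0.1507  0.0693]] mean [-0.1191  0.0095] px [329. 256.]
```

```bash
python3 -m jog '[[0.5,0,0.3,0,0.3],[1,0,0.1,0,0.3],[1,0,0,0,0.3],[1,0,0,0,0.3],[1,0,0,0,0.3],[1,0,0,0,0.3],[1,0,0,0,0.3],[1,0,0,0,0.3],[1,0,0,0,0.3],[0,0,0,0,0.3]]'
python3 -c "
from h import *
go(-.04,.011,.003)
c=cam('top');lid(c);d=cam('side');cv2.imwrite('pics/s2.png',cv2.resize(d['pixels'][200:380,220:460],None,fx=3,fy=3)[:,:,::-1])"
```

```text
time: 5.35
ee_pos: [0.4716, 0.0164, 0.0233]
eef_rot: [0.841, 0.542, 0.001, 0.006]
ft_force: [-0.3, -0.7, -0.2]
width: 0.061
t 5.35 pos [0.4716 0.0164 0.0233] loc [-0.0984  0.0134] tip z 0.0013 yaw err (a-X) -0.003 tilt [ 0.008 -0.009] F [-0.3 -0.7 -0.2] w 0.061
q [ 0.4   0.31 -0.59  2.05  0.25  0.83 -0.76]
tool shift cm [ 5.84  0.23 -0.19]
lid corners local
 [[ 0.0244 -0.0301]
 [-0.0305 -0.0767]
 [-0.0537 -0.0493]
 [ 0.0011 -0.0028]] mean [-0.0147 -0.0397] px [299. 220.]
```

View pics/s2.png

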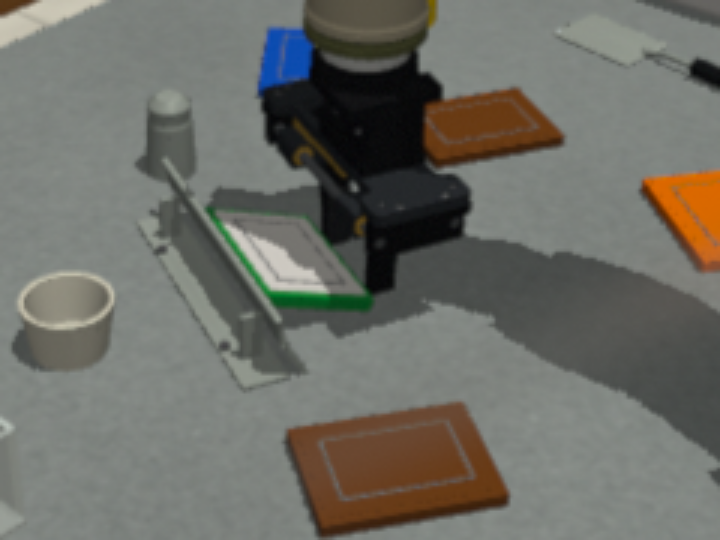

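The side view shows the lid's far edge riding up the upstand squarely, with its near edge on the counter at the fingers. I'll keep pushing, more slowly.

```bash
python3 -m jog '[[0.5,0,-0.2,0,0.3],[0.6,0,0,0,0.3],[0.6,0,0,0,0.3],[0.6,0,0,0,0.3],[0.6,0,0,0,0.3],[0.6,0,0,0,0.3],[0.6,0,0,0,0.3],[0.5,0,0,0,0.3],[0,0,0,0,0.3],[0,0,0,0,0.3]]'
python3 -c "
from h import *
go(-.04,.011,.003)
d=cam('side');cv2.imwrite('pics/s3.png',cv2.resize(d['pixels'][200:380,220:460],None,fx=3,fy=3)[:,:,::-1])"
```

```text
time: 6.45
ee_pos: [0.4916, 0.0601, 0.0249]
eef_rot: [0.841, 0.541, 0.0, 0.006]
ft_force: [-0.1, -0.0, -1.0]
width: 0.061
t 6.45 pos [0.4916 0.0601 0.0249] loc [-0.0504  0.0132] tip z 0.0029 yaw err (a-X) -0.005 tilt [ 0.007 -0.01 ] F [-0.1 -0.  -1. ] w 0.061
q [ 0.31  0.36 -0.59  1.99  0.28  0.86 -0.87]
tool shift cm [ 1.04  0.21 -0.02]
```

View pics/s3.png

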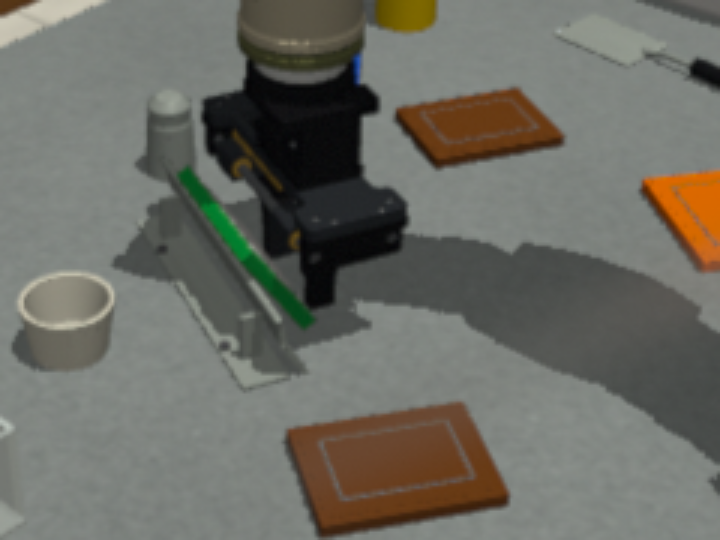

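Side view: the lid is now steep, with its green top edge (180,170)-(310,325) above the lip. About 1 cm of push is left.

```bash
python3 -m jog '[[0.4,0,0,0,0.3],[0.4,0,0,0,0.3],[0.4,0,0,0,0.3],[0.3,0,0,0,0.3],[0,0,0,0,0.3],[0,0,0,0,0.3],[0,0,0,0,0.3],[0,0,0,0,0.3],[0,0,0,0,0.3],[0,0,0,0,0.3]]'
python3 -c "
from h import *
go(-.04,.011,.003)
d=cam('side');save(d,'s4')"
```

```text
time: 7.5
ee_pos: [0.4975, 0.0723, 0.0246]
eef_rot: [0.842, 0.539, -0.002, 0.007]
ft_force: [-1.0, -0.9, 2.0]
width: 0.0609
t 7.5 pos [0.4975 0.0723 0.0246] loc [-0.0368  0.0128] tip z 0.0026 yaw err (a-X) -0.008 tilt [ 0.004 -0.013] F [-1.  -0.9  2. ] w 0.061
q [ 0.28  0.38 -0.59  1.97  0.29  0.87 -0.9 ]
tool shift cm [-0.31  0.19 -0.04]
```

```bash
python3 -m jog '[[-0.5,0,0,0,0.3],[-1,0,0,0,0.3],[-1.5,0,0,0,0.3],[-1.5,0,0,0,0.3],[-1.5,0,0,0,0.3],[-1.5,0,-1,0,0.3],[-1,0,-3,0,0.3],[0,0,-4,0,0.3],[0,0,-4,0,0.3],[0,0,-4,0,0.3]]'
python3 -c "
from h import *
go(.075,.011,.16)
c=cam('top');d=cam('side')
a=cv2.resize(d['pixels'][210:360,230:380],None,fx=2.6,fy=3);b=cv2.resize(c['pixels'][160:310,230:380],None,fx=2.6,fy=3)
cv2.imwrite('pics/x5.png',np.hstack([a,b])[:,:,::-1])"
```

```text
time: 8.55
ee_pos: [0.4541, -0.0093, 0.1853]
eef_rot: [0.842, 0.54, -0.003, 0.003]
ft_force: [1.2, -0.2, -0.1]
width: 0.0613
t 8.55 pos [ 0.4541 -0.0093  0.1853] loc [-0.129   0.0188] tip z 0.1633 yaw err (a-X) -0.007 tilt [-0.003 -0.008] F [ 1.2 -0.2 -0.1] w 0.061
q [ 0.53  0.04 -0.62  1.94  0.03  1.17 -0.53]
tool shift cm [20.41  0.63  0.15]
```

View pics/x5.png

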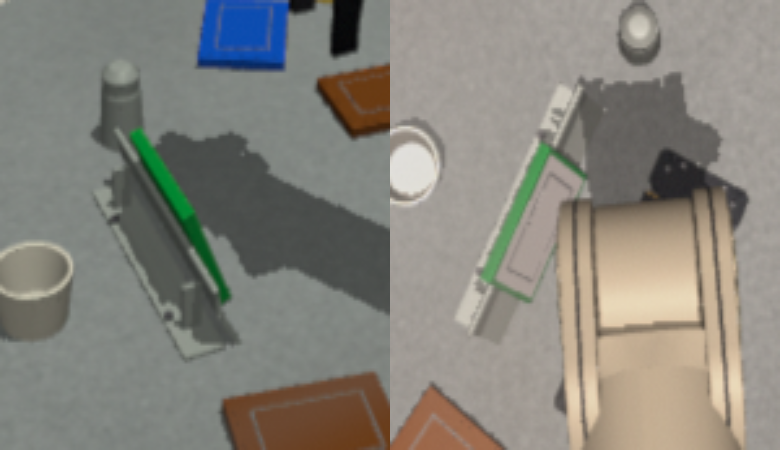

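Left panel (side): the lid leans alone against the lip. Right panel (top): its green top edge (545,142)-(483,278) lies over the lip. I'll check the lean with numbers.

```bash
python3 - <<'E'
from h import *
c=cam("top");d=cam("side")
for n,u,v,z in(("top",289.6,207.3,.082),("top",265.8,252.7,.082),("bot",305,220,.005),("bot",283.8,259.3,.005)):
    p=ray(c,u,v,z); print(n,loc(p).round(4),"side px",np.round(proj(d,p),1))
# expected side pixels of top edge (x=.020,z=.082) and lip
for x,y,z in((.020,-.05,.082),(.020,.07,.082),(.0069,-.11,.055),(.0069,.11,.055),(-.017,.07,0)):
    p=np.append(O+X*x+Y*y,z);print(x,y,z,np.round(proj(d,p),1), "panel",((np.array(proj(d,p))-[230,210])*[2.6,3]).round(0))
E
```

```text
top [ 0.0122 -0.0519] side px [281.4 254.6]
top [0.0157 0.0678] side px [301.9 283.2]
bot [-0.0272 -0.0453] side px [299.4 281.1]
bot [-0.0224  0.0653] side px [318.1 308.5]
0.02 -0.05 0.082 [278.4 255.7] panel [126. 137.]
0.02 0.07 0.082 [300.3 284.3] panel [183. 223.]
0.0069 -0.11 0.055 [274.5 252.1] panel [116. 126.]
0.0069 0.11 0.055 [314.6 304.5] panel [220. 283.]
-0.017 0.07 0 [316.7 312.3] panel [225. 307.]
```

Both views agree: the top edge is at about 82 mm, 12-16 mm behind the upstand's origin, and the foot is at about -17 to -27 mm. It stands as described, so next I go over it and come down behind.

```bash
python3 -m jog '[[2,0.1,-0.3,0,0.3],[2.2,0.1,0,0,0.3],[2.2,0.1,0,0,0.3],[2.2,0.1,0,0,0.3],[2.2,0.1,0,0,0.3],[2.2,0.1,0,0,0.3],[2.2,0.1,0,0,0.3],[2.2,0,0,0,0.3],[1,0,0,0,0.3],[0,0,0,0,0.3]]'
python3 -c "
from h import *
go(.052,.011,.066)"
```

```text
time: 9.75
ee_pos: [0.5329, 0.1568, 0.1679]
eef_rot: [0.842, 0.539, -0.013, -0.002]
ft_force: [0.2, 0.5, 0.3]
width: 0.0609
t 9.75 pos [0.5329 0.1568 0.1679] loc [0.0548 0.0152] tip z 0.1459 yaw err (a-X) -0.009 tilt [-0.024 -0.01 ] F [0.2 0.5 0.3] w 0.061
q [ 0.23  0.34 -0.71  1.69  0.23  1.22 -0.97]
tool shift cm [-0.12  0.57  7.99]
```

```bash
python3 -m jog '[[0,0.1,1,0,0.3],[0,0.1,1,0,0.3],[0,0.1,1,0,0.3],[0,0.1,1,0,0.3],[0,0,1,0,0.3],[0,0,1,0,0.3],[0,0,1,0,0.3],[0,0,0.7,0,0.3],[0,0,0,0,0.3],[0,0,0,0,0.3]]'
python3 -c "
from h import *
go(-.04,.011,.067)
d=cam('side');cv2.imwrite('pics/s6.png',cv2.resize(d['pixels'][190:340,200:400],None,fx=3,fy=3)[:,:,::-1])"
```

```text
time: 10.75
ee_pos: [0.5328, 0.1489, 0.0815]
eef_rot: [0.843, 0.538, -0.015, -0.002]
ft_force: [0.5, -0.1, -0.1]
width: 0.0606
t 10.75 pos [0.5328 0.1489 0.0815] loc [0.0476 0.0121] tip z 0.0595 yaw err (a-X) -0.012 tilt [-0.028 -0.013] F [ 0.5 -0.1 -0.1] w 0.061
q [ 0.21  0.43 -0.68  1.78  0.31  1.07 -1.02]
tool shift cm [-8.77  0.21 -0.55]
```

View pics/s6.png

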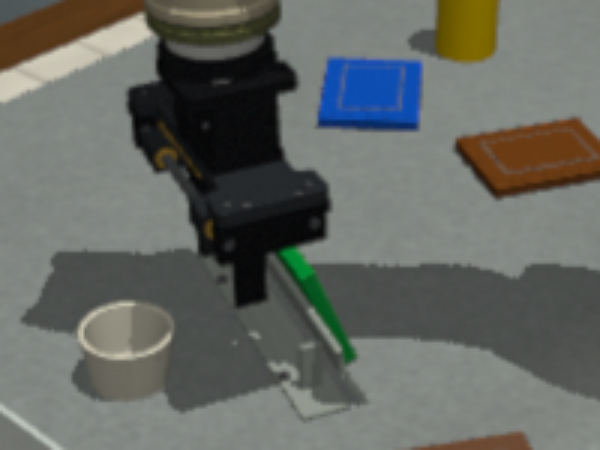

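Side view: the fingers are behind the upstand at (250,300), and the lid's green top edge at (300,265) is in front of them. The tip is a bit low, so I'll rise about 8 mm and then push toward the robot.

```bash
python3 -m jog '[[0,0,-0.8,0,0.3],[-1,0,0,0,0.3],[-1,0,0,0,0.3],[-1,0,0,0,0.3],[-1,0,0,0,0.3],[-1,0,0,0,0.3],[-1,0,0,0,0.3],[-1,0,0,0,0.3],[-0.5,0,0,0,0.3],[0,0,0,0,0.3]]'
python3 -c "
from h import *
go(-.06,.011,.068)
d=cam('side');cv2.imwrite('pics/s7.png',cv2.resize(d['pixels'][200:340,220:420],None,fx=3,fy=3)[:,:,::-1])"
```

```text
time: 11.8
ee_pos: [0.499, 0.0735, 0.0937]
eef_rot: [0.844, 0.537, -0.014, -0.001]
ft_force: [-0.0, 0.6, 0.6]
width: 0.0611
t 11.8 pos [0.499  0.0735 0.0937] loc [-0.0351  0.0119] tip z 0.0717 yaw err (a-X) -0.015 tilt [-0.025 -0.014] F [-0.   0.6  0.6] w 0.061
q [ 0.36  0.31 -0.68  1.89  0.23  1.05 -0.86]
tool shift cm [-2.48  0.14  0.42]
```

View pics/s7.png

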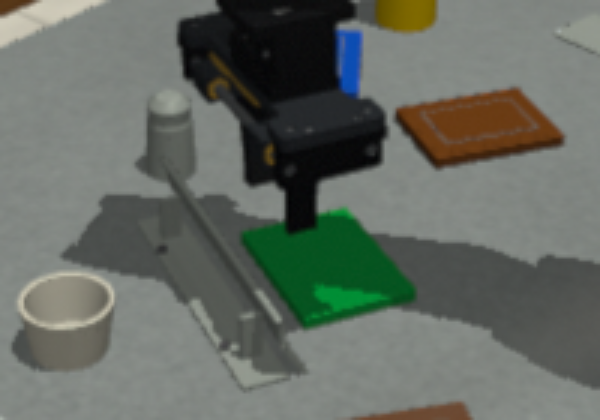

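The side view shows the lid fallen flat, green side up, in front of the upstand (centre about (328,265) in the crop). I'll raise the gripper clear and check from above.

```bash
python3 -m jog '[[0,0,-2,0,0.3],[0,0,-3,0,0.3],[0,0,-3,0,0.3],[0,0,-3,0,0.3],[-2,2,0,0,0.3],[-3,3,0,0,0.3],[-3,3,0,0,0.3],[-3,3,0,0,0.3],[-2,2,0,0,0.3],[0,0,0,0,0.3]]'
python3 -c "
from h import *
status()
c=cam('top');lid(c);save(c,'t8')"
```

```text
time: 12.85
ee_pos: [0.5698, -0.0962, 0.2093]
eef_rot: [0.84, 0.542, -0.012, -0.001]
ft_force: [0.1, -0.1, -0.4]
width: 0.061
t 12.85 pos [ 0.5698 -0.0962  0.2093] loc [-0.1608 -0.1224] tip z 0.1873 yaw err (a-X) -0.002 tilt [-0.022 -0.011] F [ 0.1 -0.1 -0.4] w 0.061
q [ 0.56  0.32 -0.59  1.6   0.19  1.3  -0.48]
lid corners local
 [[-0.0297  0.0698]
 [-0.0311 -0.0492]
 [-0.1206 -0.0478]
 [-0.1188  0.0711]] mean [-0.075  0.011] px [312. 249.]
```

View pics/t8.png

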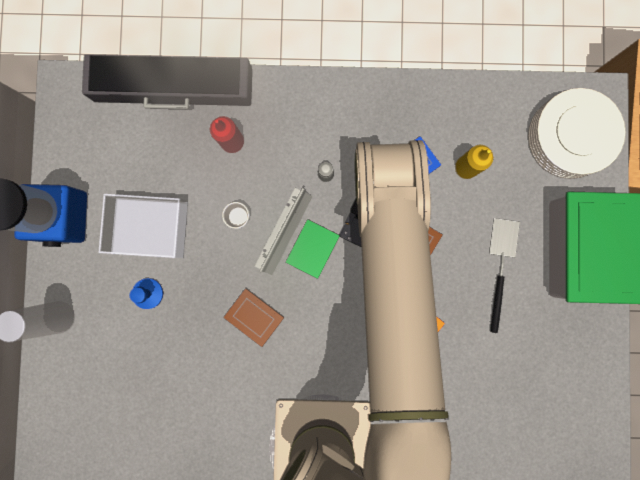

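The top view shows the lid green side up at (312,249). Its fitted outline is 90 x 119 mm, which means it lies flat, and its edge is 13 mm clear of the upstand's foot. The bystanders in view are where they were, and the arm is clear.

```bash
python3 -c "
from bench import r
print(r.close_job())"
```

```text
the job is handed in; nothing more can be done
None
```

The lid now lies flat on the counter in front of the upstand, green side up, and I handed the job in at about 13 s of the 53 s allowed.

- **What I did:** I pushed the lid's near edge with the half-open fingers until it rode up the upstand. I backed off, and it leaned there on its own with its top about 82 mm high. I then went over it, came down behind and pushed its top back toward the robot until it fell. It was only pushed, never gripped or lifted.
- **Last checks:** In the top view the lid measures 90 x 119 mm at the height of its upper face, which fits lying flat. Its edge is about 13 mm clear of the upstand's foot. In the final picture the arm touched nothing, with its fingertips 187 mm above the counter.
- **Forces:** The readings I took after each move stayed at a few newtons or less; I did not record peaks during the moves.
- **Not fully checked:** The arm partly hid the blue, brown and orange look-alikes on the right in the final picture. The rest looked unmoved, by eye only. The upstand's lip measured 224 mm against the stated 220 mm, which did not affect the job.

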